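# Clamp the shaker tube and charge it with mixing pieces

## Task

Clamp the tube in the filling station first: turn the red knob clockwise until the sprung brass bar drops into the notch of the cam. Then pour all five mixing pieces from the blue scoop through the yellow funnel so that they end up down in the clear tube, and put the empty scoop back down upright on the table, clear of the station. Don't move the other bottles, jar, can and block.

Things in the scene. Friction and masses are not known exactly. Their poses are not given: they have to be found in the camera images.
- clamp (a joint): sprung brass clamp bar with an orange flag, lying between the red knob and the clear tube. 0 = its roller rides on the rim of the steel cam under the knob (tube loose); 0.010 m = roller dropped into the cam's only notch: the bar has jumped 10 mm towards the knob, the tube is clamped and the knob is blocked against turning further. Spring pull about 7 N
- knob_grip (a point): on the vertical axis of the red round knob, half-way up its grip (48 mm diameter, 17 mm below to 17 mm above), 50 mm above the table. The frame is the fixed station's and does not turn with the knob: z up, tube 200 mm away along +y. The knob turns clockwise from above, under 0.4 N m, and stays where left; the notch is an unknown 1.7 to 2.9 rad of turning away at the start
- station: grey base plate 130 x 340 x 12 mm (x, y, z), fixed, carrying knob, cam, clamp bar, tube and funnel; origin on the table under the tube's axis, plate from 270 mm on the -y (knob) side to 70 mm on the +y side. The 84 mm cam disc under the knob has its top 26 mm above the table; the roller falls into the notch over a window of about 0.14 rad
- funnel_mouth (a point): centre of the fixed yellow funnel's mouth, at rim height, 185 mm above the table; rim 132 mm outer diameter, cone narrowing over 53 mm to a 38 mm bore that leads straight into the clear tube. Frame as the station: z up, knob 200 mm away along -y; an aluminium post, 150 mm high, stands 55 mm away along -x. Pieces dumped all at once may bridge in it
- tube_floor (a point): centre of the inner floor of the fixed clear tube under the funnel, 16 mm above the table; inside diameter 44 mm, outside 50 mm; the funnel's stem begins 94 mm above this floor. Frame as the station
- scoop_grip (a point): centre of the black handle fin of the loose blue scoop (0.13 to 0.25 kg empty). Fin 60 mm long (scoop x), 16 mm thick (y), 19 mm above to 23 mm below this point. +x to the spout, z up; 90 mm above the scoop's underside. Pan from 60 mm behind to 75 mm ahead, 76 mm wide, walls 34 mm high; a bridge over its middle, 23 to 27 mm below this point, carries the fin
- scoop_spout (a point): middle of the scoop's spout edge, 43 mm wide between its walls; 75 mm ahead (+x) of scoop_grip and 84 mm below it, same frame. The floor rises 3 mm over the last 15 mm before this edge, so the pieces stay in when level and pour out nose-down, all of them by about 50 degrees
- piece0_center (a point): polished steel mixing ball, 22 mm diameter, about 30 g, loose in the scoop at the start; this point is its centre
- piece1_center (a point): polished steel mixing ball, 22 mm diameter, about 30 g, loose in the scoop at the start; this point is its centre
- piece2_center (a point): polished steel mixing ball, 22 mm diameter, about 30 g, loose in the scoop at the start; this point is its centre
- piece3_center (a point): brass mixing slug, 21 mm diameter, 22 mm tall, chamfered, about 30 g, loose in the scoop at the start; this point is its centre
- piece4_center (a point): brass mixing slug, 21 mm diameter, 22 mm tall, chamfered, about 30 g, loose in the scoop at the start; this point is its centre
- spray_can: bystander: dark spray can with yellow shoulder and clear cap, 66 mm diameter, 193 mm tall; origin at the centre of its underside
- paint_white: bystander: white dropper bottle, 38 mm diameter, 95 mm tall; origin at the centre of its underside
- paint_green: bystander: green dropper bottle, 38 mm diameter, 80 mm tall; origin at the centre of its underside
- tip_jar: bystander: low glass jar with black lid, 60 mm diameter, 75 mm tall; origin at the centre of its underside
- sanding_block: bystander: red sanding block 100 x 65 x 28 mm; origin at the centre of its underside
Things that resemble listed ones, but are neither listed nor needed, are in the scene too. What is meant by the part that bears scoop_grip is not brown, and is the smaller of those in its own colour.

How it is judged:
By the outcome, as a careful person would: the job done as asked, in the order asked, and still so for the second after the job is handed in, with the robot touching nothing.
It also fails if it takes over 72 s, if anything falls off the work surface, if the arm or the gripper's body presses on something with over 40 N, if the wrist force passes 120 N, or if a joint passes its speed limit or range.

## Robot

A 6-joint arm with a two-finger parallel gripper is mounted at the origin on the work surface. World frame = base frame: x ahead of the robot, y to its left, z up, the work surface at z = 0. Lengths are in m, angles in degrees, forces in N, time in s.
With the tool pointing down it reaches from about 0.375 to 0.9 m from the base axis. Payload 3.1 kg.
Tool frame: the origin (TCP) lies at the very end of the fingers, on their centre line; the grasp point (between the pads) lies 19 mm behind it; z points along the fingers, y is the direction in which the jaws open and shut (so a half turn about z gives the same grasp; the last joint's range is limited). The gripper opens to 87 mm and grips with 3 to 60 N. Pads are 19 mm wide; open, the fingers measure 117 mm over their backs; the gripper's body (75 mm by 190 mm) begins 51 mm behind the grasp point.
Start: joints at [-75.946, 30.224, 82.088, -0, 67.689, -10.227], TCP at [0.257, -0.57, 0.223] pointing down, gripper open.
Joint ranges: [-176.69, 176.69], [-43.24, 126.21], [12.49, 139.97], [-82, 262], [0, 151.66], [-163.58, 163.58]. Speed limits (degrees/s): [159.86, 159.86, 180, 180, 180, 180].

## Interface

Orientations are given as a 3x3 rotation matrix whose columns are the frame's x, y, z axes.
In Python, from rig import read_state, capture, hand_in gives the robot as it stands. The module is installed in compiled form; this text tells all that it offers.
- The arm moves only by the tool send_rows, never from a script. Its argument "moves" is one flat list of numbers, 7 for each row, row after row: the turn, a rotation vector about the world's x, y, z in degrees, then the shift along the world's x, y, z in cm, then the gripper's target within -1 to 1 (fully open at 1, half-way at 0, shut at -1). In form: [rx, ry, rz, tx, ty, tz, hand, rx, ry, rz, tx, ty, tz, hand, ...]. A call has 1 to 20 rows; each row shifts and turns the commanded pose from where the row before left it; what a row does not reach is not made up. A row lasts 1/10 s, in which the tool goes at most 50 mm and 8.59 degrees, less where a joint would pass 70% of its speed; a pose out of reach is approached as far as the arm can. A call with a gripper value outside its range is refused whole. The fingers move at their own pace and stop on an object; the grip force is fixed at half the most. Time passes only in rows, so rows that do not move let the fingers close. It gives the time, the measured TCP pose, the force and the opening at its end, in the units of the state.
- read_state(): the state, without advancing time (a new reading comes with each control period).
- capture(name): name is "scene" or "top" or "wrist"; returns a dict with "pixels" (400x640x3 uint8, red, green, blue), "vertical_fov" (degrees; the focal length in pixels is half the picture's height over the tangent of half this angle, whatever the lens; pixels are square), "cx", "cy" (the principal point, pixels), "rvec" (rotation vector, rad) and "tvec" (3), from world to camera coordinates, as OpenCV has them. Camera axes: x right, y down, z forward; pixel columns grow to the right and rows downward; lengths in m; the calibration is good to about 2 mm. A picture is of the moment at which its call begins. There is no depth.
- hand_in(): hands the job in, once; it reports no verdict.
The state is a dict: "time_s": time; "joint_positions": joint angles; "qvel": joint speeds; "tau": joint torques, N m; "position": TCP position; "tcp_rot": TCP orientation; "force": force on the tool from outside, world axes, zero at the start; "moment": the same for the moment, N m; "opening": opening from 0.0 (shut) to 1.0 (fully open).
Only numpy, scipy, OpenCV 4.12 (cv2) and the standard library are available. Lean on these libraries where they do the work, as an engineer would, in place of code of your own. Each camera call takes 0.05 s, during which the arm holds its last target.

## Working session

There is one attempt and no reset: what is moved stays moved. The work goes in short steps, Python scripts to look and compute and a tool call to move; the robot and the scene stay as the last step left them, time stands still between calls to the robot, and variables do not carry over. Pictures are saved under pics/ and viewed, and the job is handed in when it is done.

Besides the shell and the picture viewer there is one more tool, called after "Request:" as name(argument=value, ...) on one line, values as JSON. send_rows: Moves the arm, as the interface text tells. Its arguments: {"type":"object","properties":{"moves":{"type":"array","items":{"type":"number"}}},"required":["moves"]}

```bash
mkdir -p pics; cat > h.py <<'E'
import numpy as np, cv2
from rig import read_state, capture, hand_in
def snap(name,fn):
    c=capture(name); cv2.imwrite(f'pics/{fn}.png',c['pixels'][:,:,::-1]); 
    np.savez(f'pics/{fn}.npz',**c); return c
def load(fn): return dict(np.load(f'pics/{fn}.npz'))
def K(c):
    f=200/np.tan(np.radians(float(c['vertical_fov']))/2); return np.array([[f,0,float(c['cx'])],[0,f,float(c['cy'])],[0,0,1]])
def ray(c,u,v):
    R=cv2.Rodrigues(np.array(c['rvec'],float))[0]; t=np.array(c['tvec'],float).ravel()
    d=R.T@np.linalg.solve(K(c),[u,v,1]); return -R.T@t,d
def atz(c,u,v,z):
    o,d=ray(c,u,v); return o+d*(z-o[2])/d[2]
def proj(c,P):
    return cv2.projectPoints(np.array(P,float).reshape(-1,3),np.array(c['rvec'],float),np.array(c['tvec'],float),K(c),None)[0].reshape(-1,2)
def crop(fn,out,x0,y0,x1,y1,s):
    im=cv2.imread(f'pics/{fn}.png')[y0:y1,x0:x1]; cv2.imwrite(f'pics/{out}.png',cv2.resize(im,None,fx=s,fy=s,interpolation=cv2.INTER_CUBIC))
E
python3 - <<'E'
from h import *
for n in("scene","top","wrist"):
    c=snap(n,n+"0"); print(n,c['vertical_fov'],c['cx'],c['cy'],ray(c,320,200))
print(read_state())
E
```

```text
scene 51.81913480459751 319.62790129719446 195.25051216147557 (array([0.93157934, 0.43321469, 1.06045733]), array([-0.3753519 , -0.40656337, -0.83303726]))
top 55.646837700207605 317.6625532045193 201.4407290892755 (array([ 0.43449409, -0.01196176,  1.02766352]), array([ 0.08823519, -0.04656479, -0.99503707]))
wrist 58.99515558657181 319.63597525123333 197.3428559441265 (array([ 0.32161734, -0.54067502,  0.38485708]), array([-0.23848964, -0.10790619, -0.96516138]))
{'time_s': 0.15, 'joint_positions': array([-7.59462328e+01,  3.02661033e+01,  8.21411421e+01, -1.01290022e-05,
        6.76901988e+01, -1.02283347e+01]), 'qvel': array([-0.03251484, -0.11068792, -0.18353246, -0.04025317, -0.03453585,
       -0.00363455]), 'tau': array([-2.97087820e-05, -4.40432632e+01, -1.76842314e+01,  6.33360841e-02,
        5.52922895e-02, -1.01066134e-04]), 'position': array([ 0.25689185, -0.56912801,  0.22179418]), 'tcp_rot': array([[ 9.11531816e-01,  4.11229348e-01, -4.13148677e-04],
       [ 4.11229445e-01, -9.11530373e-01,  1.64977570e-03],
       [ 3.01838618e-04, -1.67372194e-03, -9.99998554e-01]]), 'force': array([0.44620399, 0.61782398, 0.99495498]), 'moment': array([-0.01947213,  0.0088492 , -0.02226886]), 'opening': 1.0010867728850852}
```

View pics/scene0.png

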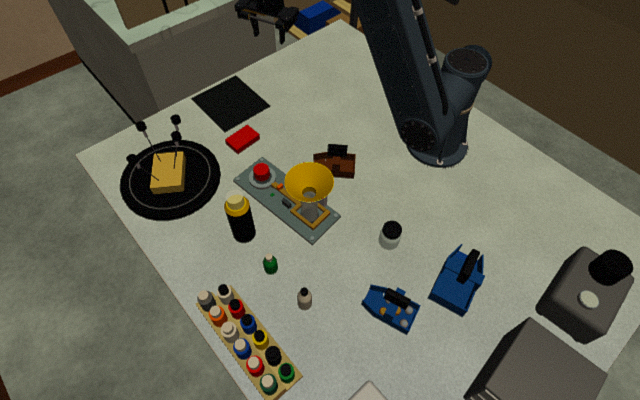

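View pics/top0.png

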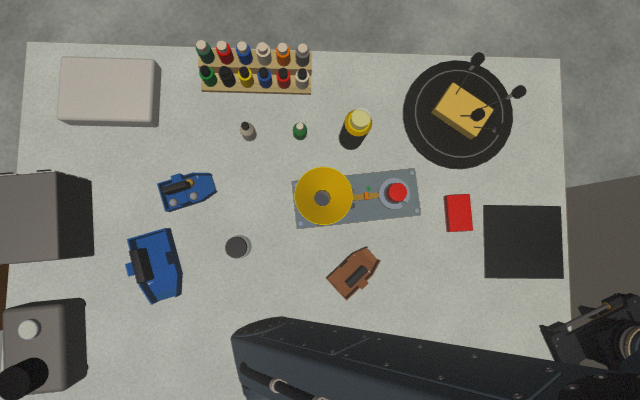

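View pics/wrist0.png

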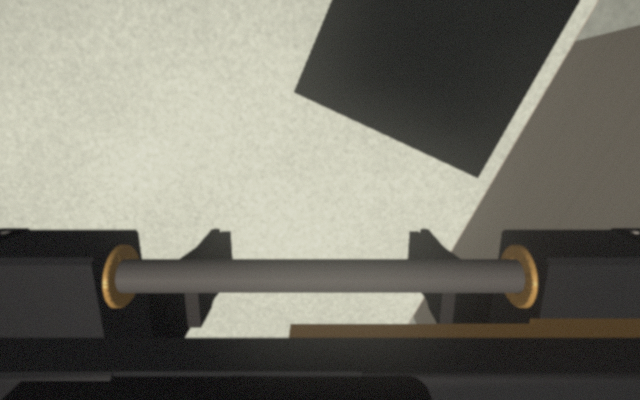

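Scoop candidates in the top view are the small blue one at (187,190), the large blue one at (155,265) and the brown one at (354,273). The small blue one fits: it isn't brown, it's the smaller of the two blues, and it has the pieces in it. I'll confirm that in enlarged crops.

```bash
python3 - <<'E'
from h import *
crop("top0","c_scoop",145,155,235,222,8)
crop("scene0","c_scoop_s",350,270,435,340,8)
crop("top0","c_stat",280,155,430,240,5)
crop("scene0","c_stat_s",225,140,350,250,5)
E
```

```text
(no output)
```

View pics/c_scoop.png

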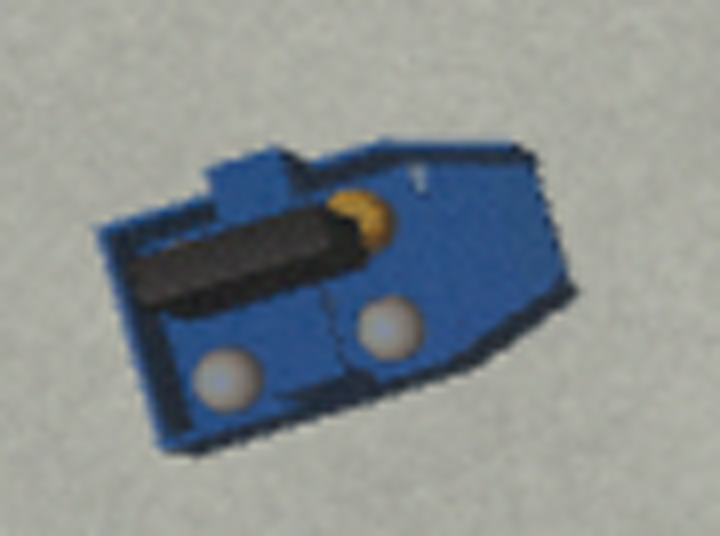

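View pics/c_scoop_s.png

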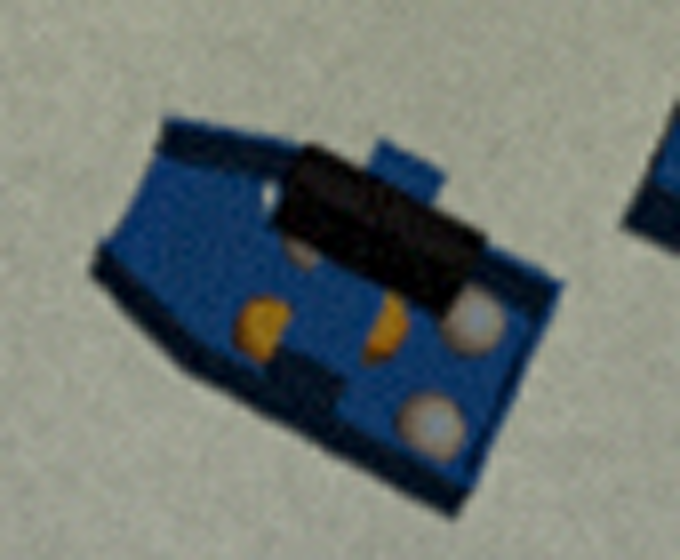

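View pics/c_stat.png

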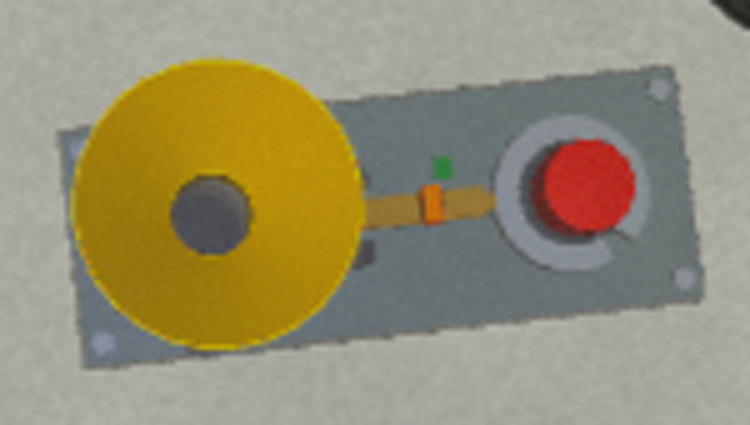

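View pics/c_stat_s.png

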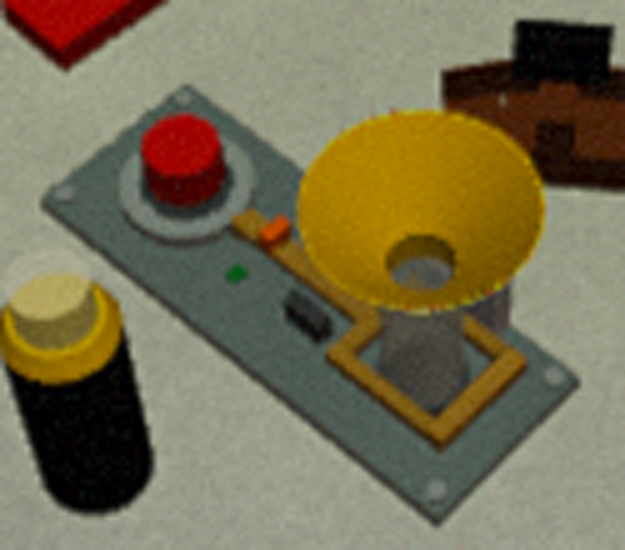

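The crops confirm it: the small blue scoop holds the steel balls and brass slugs, and its spout points roughly along image +u in the top view. In the station crop the cam notch shows at about (625,240), which is pixel (405,203). Next I'll fit the poses.

```bash
python3 - <<'E'
from h import *
from scipy.optimize import least_squares
T=load("top0");S=load("scene0")
def px(u,v,s,x0,y0): return ((u+.5)/s-.5+x0,(v+.5)/s-.5+y0)
t=lambda u,v:px(u,v,5,280,155); s=lambda u,v:px(u,v,5,225,140)
def fit(obs,x0,zfree=False):
    def P(p,l): 
        c,q=np.cos(p[2]),np.sin(p[2]); return [p[0]+c*l[0]-q*l[1],p[1]+q*l[0]+c*l[1],l[2]]
    f=lambda p:np.concatenate([proj(c,P(p,l))[0]-m for c,l,m in obs])
    r=least_squares(f,x0); print(r.x,np.degrees(r.x[2])); print(r.fun.reshape(-1,2).round(1).tolist()); return r.x
# station: local x,y ; plate corners
for u,v in [(58,130),(672,66),(703,300),(87,368)]: print(atz(T,*t(u,v),.012).round(4))
print('knob',atz(T,*t(590,186),.067),'fun',atz(T,*t(218,205),.185),'cam',atz(T,*t(572,192),.026),'notch',atz(T,*t(628,240),.026), 'roller',atz(T,*t(493,200),.026))
# guess from top: knob side has world y? 
k=atz(T,*t(590,186),.067);f=atz(T,*t(218,205),.185); d=f-k
yaw=np.arctan2(d[1],d[0])-np.pi/2
cor=[(-.065,-.27,.012),(.065,-.27,.012),(.065,.07,.012),(-.065,.07,.012)]
import itertools
TC=[(672,66),(703,300),(87,368),(58,130)]; SC=[(45,203),(185,87),(578,382),(437,522)]
best=None
c,q=np.cos(yaw),np.sin(yaw)
def W(l): return [f[0]+c*l[0]-q*l[1],f[1]+q*l[0]+c*l[1],l[2]]
obs=[]
for l in cor:
    for C,L,m in((T,TC,t),(S,SC,s)):
        p=proj(C,W(l))[0]; j=min(L,key=lambda a:np.hypot(*(np.array(m(*a))-p))); obs.append((C,l,np.array(m(*j))))
obs+=[(T,(0,-.2,.067),np.array(t(590,186))),(T,(0,0,.185),np.array(t(218,205))),(S,(0,-.2,.067),np.array(s(182,143)))]
print('STATION');fit(obs,[f[0],f[1],yaw])
a=lambda u,v:np.array(px(u,v,8,145,155)); b=lambda u,v:np.array(px(u,v,8,350,270))
g=atz(T,*a(240,250),.109); sp=atz(T,*a(555,225),.02); d=sp-g; yaw=np.arctan2(d[1],d[0]); print(g,sp,np.degrees(yaw))
# left (+y) side in top picture determined by handedness
o=[(T,(-.06,.038,.034),a(98,228)),(T,(-.06,-.038,.034),a(165,452)),(T,(.075,.0235,.034),a(535,152)),(T,(.075,-.0235,.034),a(576,290)),
(S,(-.06,.038,.034),b(460,515)),(S,(-.06,-.038,.034),b(562,285)),(S,(.075,.0235,.034),b(97,262)),(S,(.075,-.0235,.034),b(168,120)),
(T,(-.03,0,.109),a(133,277)),(T,(.03,0,.109),a(324,227)),(S,(.03,0,.109),b(292,172)),(S,(-.03,0,.109),b(468,265))]
for l in (o,):
    for x0 in((g[0],g[1],yaw),): fit(l,x0)
for n,u,v,z in(("can",360,122,.19),("white",248,126,.095),("green",300,126,.08),("jar",237,246,.075),("block",459,212,.028)): print(n,atz(T,u,v,z).round(3))
E
```

```text
[0.5759 0.0188 0.012 ]
[ 0.617  -0.3165  0.012 ]
[ 0.4888 -0.3322  0.012 ]
[0.4481 0.0012 0.012 ]
knob [ 0.5438005  -0.25666956  0.067     ] fun [ 0.51920589 -0.05846037  0.185     ] cam [ 0.54507596 -0.25734115  0.026     ] notch [ 0.51967044 -0.28747753  0.026     ] roller [ 0.54011074 -0.214631    0.026     ]
STATION
[ 0.5202185  -0.0575929   0.12214803] 6.998566635328783
[[0.5, 0.1], [0.5, -1.2], [0.4, -0.2], [-1.5, -0.8], [-0.4, -0.1], [-0.1, 0.1], [-1.0, 0.3], [1.0, -0.7], [-0.2, -0.3], [-0.4, -0.5], [-0.3, 0.2]]
[0.54508301 0.29558901 0.109     ] [0.56580483 0.22288046 0.02      ] -74.09253244166062
[ 0.54504487  0.29766099 -1.25944148] -72.1606812355031
[[0.0, -0.9], [-0.5, -1.0], [-2.5, -1.0], [-2.7, -1.2], [0.5, -2.2], [-0.1, 0.8], [0.1, -2.9], [-0.5, 0.0], [0.3, 0.2], [0.8, -0.7], [-0.2, -1.3], [0.5, -0.5]]
can [ 0.688 -0.14   0.19 ]
white [0.7   0.126 0.095]
green [ 0.707 -0.003  0.08 ]
jar [0.402 0.148 0.075]
block [ 0.496 -0.433  0.028]
```

Station fit: tube axis (0.520,-0.058), yaw 7°, knob at (0.5446,-0.2561). Scoop grip is at (0.545,0.297), yaw -72°. From the visible notch I expect about 134° of clockwise turning. I'll move above the knob with the jaws pre-turned counter-clockwise.

Request:
send_rows(moves=[0,0,8,1.92,2.09,0,1,0,0,8,1.92,2.09,0,1,0,0,8,1.92,2.09,0,1,0,0,8,1.92,2.09,0,1,0,0,8,1.92,2.09,0,1,0,0,8,1.92,2.09,0,1,0,0,8,1.92,2.09,0,1,0,0,8,1.92,2.09,0,1,0,0,8,1.92,2.09,0,1,0,0,8,1.92,2.09,0,1,0,0,8,1.92,2.09,0,1,0,0,8,1.92,2.09,0,1,0,0,8,1.92,2.09,0,1,0,0,8,1.92,2.09,0,1,0,0,8,1.92,2.09,0,1,0,0,0,0,0,0,1,0,0,0,0,0,0,1])

```text
time_s: 1.85
position: [0.5449, -0.2557, 0.2222]
tcp_rot: [[-0.812, 0.584, -0.001], [0.584, 0.812, 0.0], [0.001, -0.001, -1.0]]
force: [-0.4, 1.0, -0.2]
opening: 0.998
```

```bash
python3 - <<'E'
from h import *
s=read_state(); print(s['time_s'],s['position'],s['tcp_rot'].round(3),s['joint_positions'].round(1),s['force'],s['moment'])
c=snap("wrist","wrist1"); print(proj(c,[[.5446,-.2561,.067],[.5202,-.0576,.185]]))
E
```

```text
1.85 [ 0.54490202 -0.25570563  0.22216149] [[-0.812  0.584 -0.001]
 [ 0.584  0.812  0.   ]
 [ 0.001 -0.001 -1.   ]] [-35.7  28.5  85.5  -0.   66.1 -90. ] [-0.41341338  1.0130565  -0.1731793 ] [-0.02412888 -0.08855114  0.02751894]
[[318.29452968 180.93059486]
 [611.48552271 -35.30799172]]
```

View pics/wrist1.png

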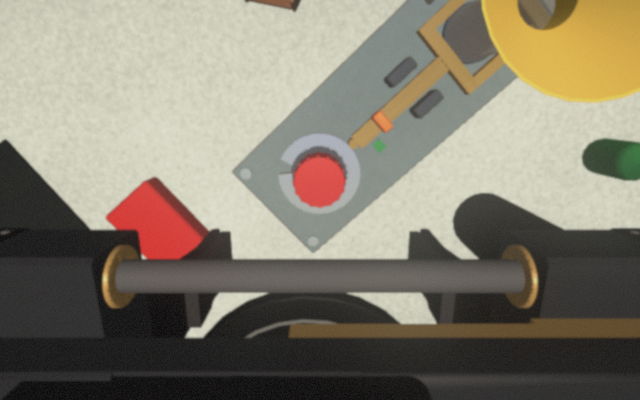

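The wrist view shows the knob at (320,181), predicted (318,181), and the notch at about (287,170). I'll refine the notch angle, then lower.

```bash
python3 - <<'E'
from h import *
c=load("wrist1"); crop("wrist1","w1c",250,110,410,220,5)
print(atz(c,320,181.5,.067), proj(c,[[.5446,-.2561,.026]]))
n=atz(c,287,171,.026); print(n, np.degrees(np.arctan2(n[1]+.2561,n[0]-.5446)))
E
```

```text
[ 0.54594892 -0.25513647  0.067     ] [[318.50022003 172.62695004]]
[ 0.5242989  -0.28150593  0.026     ] -128.6272743043323
```

View pics/w1c.png

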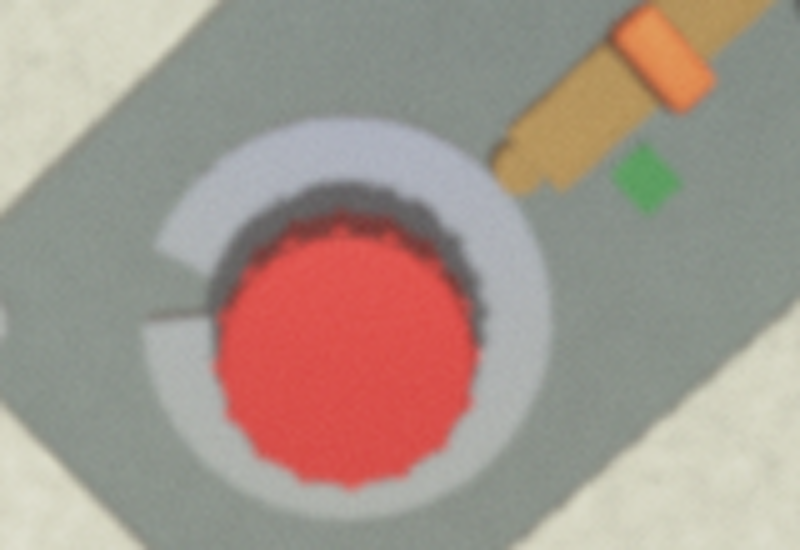

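Request:
send_rows(moves=[0,0,0,0,0,-3,1,0,0,0,0,0,-3,1,0,0,0,0,0,-3,1,0,0,0,0,0,-3,1,0,0,0,0,0,-3,1,0,0,0,0,0,-2,1,0,0,0,0,0,-1.5,1,0,0,0,0,0,0,1])

```text
time_s: 2.7
position: [0.5432, -0.2563, 0.0356]
tcp_rot: [[-0.811, 0.585, -0.004], [0.585, 0.811, 0.002], [0.004, -0.0, -1.0]]
force: [-0.5, 0.3, 0.5]
opening: 1.003
```

Request:
send_rows(moves=[0,0,0,0.15,0.05,0,1,0,0,0,0,0,0,-1,0,0,0,0,0,0,-1,0,0,0,0,0,0,-1,0,0,0,0,0,0,-1,0,0,0,0,0,0,-1,0,0,0,0,0,0,-1,0,0,0,0,0,0,-1])

```text
time_s: 3.5
position: [0.5456, -0.2571, 0.0378]
tcp_rot: [[-0.813, 0.583, -0.002], [0.583, 0.813, -0.002], [0.0, -0.003, -1.0]]
force: [-4.2, -3.2, 1.8]
opening: 0.545
```

```bash
cat >> h.py <<'E'
def st():
    s=read_state(); R=s['tcp_rot']; print('t',round(s['time_s'],2),'p',s['position'].round(4),'yaw',round(float(np.degrees(np.arctan2(R[1,0],R[0,0]))),1),'F',s['force'].round(1),'M',s['moment'].round(2),'op',round(float(s['opening']),3),'q',s['joint_positions'].round(1)); return s
E
python3 -c "
from h import *
st()"
```

```text
t 3.5 p [ 0.5456 -0.2571  0.0378] yaw 144.4 F [-4.2 -3.2  1.8] M [-0.59  0.48  0.08] op 0.545 q [-35.8  43.1  92.7  -0.2  44.2 -90. ]
```

Request:
send_rows(moves=[0,0,-5,0,0,0,-1,0,0,-7,0,0,0,-1,0,0,-7,0,0,0,-1,0,0,-7,0,0,0,-1,0,0,-7,0,0,0,-1,0,0,-7,0,0,0,-1,0,0,-7,0,0,0,-1,0,0,-7,0,0,0,-1,0,0,-7,0,0,0,-1,0,0,-7,0,0,0,-1,0,0,-7,0,0,0,-1,0,0,-5,0,0,0,-1,0,0,0,0,0,0,-1])

```text
time_s: 4.8
position: [0.5443, -0.2574, 0.0377]
tcp_rot: [[0.434, 0.901, -0.004], [0.901, -0.434, -0.002], [-0.004, -0.003, -1.0]]
force: [-7.4, -6.3, 2.8]
opening: 0.542
```

```bash
python3 -c "
from h import *
st(); snap('top','top2'); snap('wrist','wrist2');snap('scene','scene2'); crop('scene2','s2c',225,140,350,250,5)
crop('top2','t2c',280,155,430,240,5)"
```

```text
t 4.8 p [ 0.5443 -0.2574  0.0377] yaw 64.3 F [-7.4 -6.3  2.8] M [-1.15  1.11 -0.2 ] op 0.542 q [-35.8  43.1  92.8  -0.3  44.3  -9.8]
```

View pics/s2c.png

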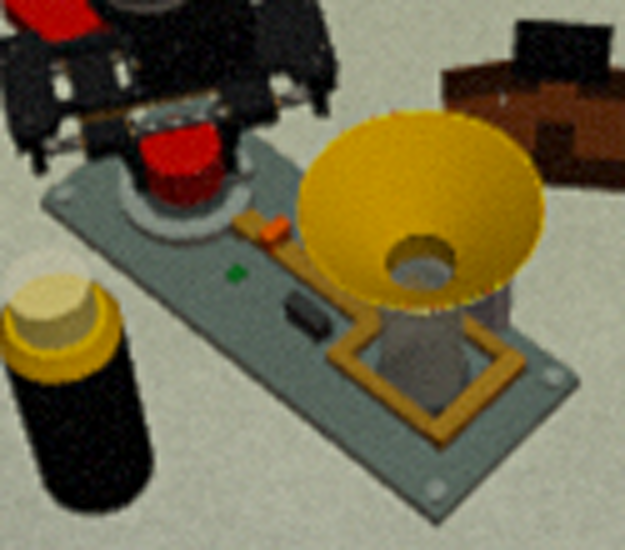

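View pics/wrist2.png

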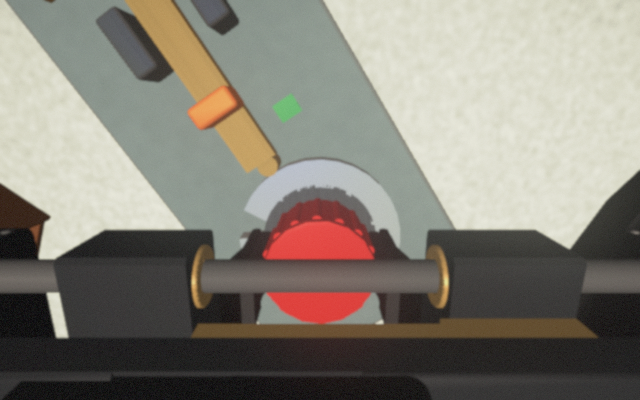

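View pics/t2c.png

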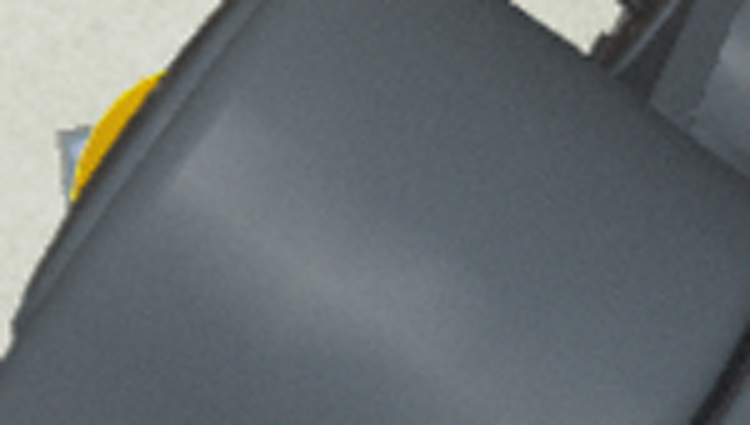

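The notch has turned with the knob and is now at (250,225) in the wrist view. The roller is still on the rim. About 54° remain, so I'll go 42° further and then use finer steps.

Request:
send_rows(moves=[0,0,-6,-0.05,-0.05,0,-1,0,0,-6,-0.05,-0.05,0,-1,0,0,-6,0,0,0,-1,0,0,-6,0,0,0,-1,0,0,-6,0,0,0,-1,0,0,-6,0,0,0,-1,0,0,-6,0,0,0,-1,0,0,0,0,0,0,-1])

```text
time_s: 5.75
position: [0.5438, -0.2568, 0.0377]
tcp_rot: [[0.927, 0.376, -0.003], [0.376, -0.927, 0.001], [-0.003, -0.002, -1.0]]
force: [-5.4, -2.2, 4.2]
opening: 0.543
```

```bash
python3 -c "
from h import *
st(); snap('wrist','wrist3')"
```

```text
t 5.75 p [ 0.5438 -0.2568  0.0377] yaw 22.1 F [-5.4 -2.2  4.2] M [-0.44  0.81 -0.77] op 0.543 q [-35.9  43.1  92.8  -0.1  44.3  32.1]
```

View pics/wrist3.png

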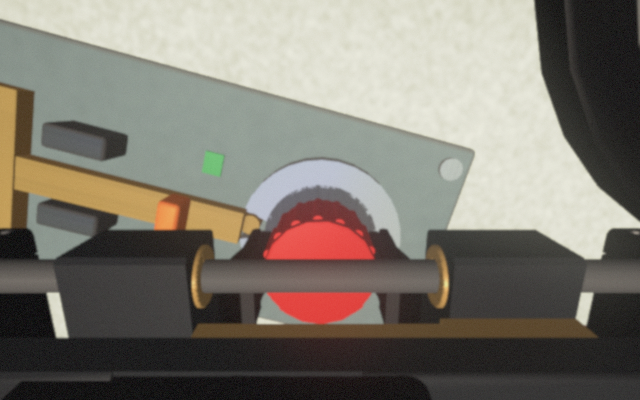

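```bash
python3 -c "
from h import *
snap('scene','scene3'); crop('scene3','s3c',245,160,310,215,10)
crop('scene0','s0c',245,160,310,215,10)
import cv2; a=cv2.imread('pics/s0c.png');b=cv2.imread('pics/s3c.png'); cv2.imwrite('pics/cmp.png',cv2.resize(np.hstack([a,b]),(800,338)))"
```

```text
(no output)
```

View pics/cmp.png

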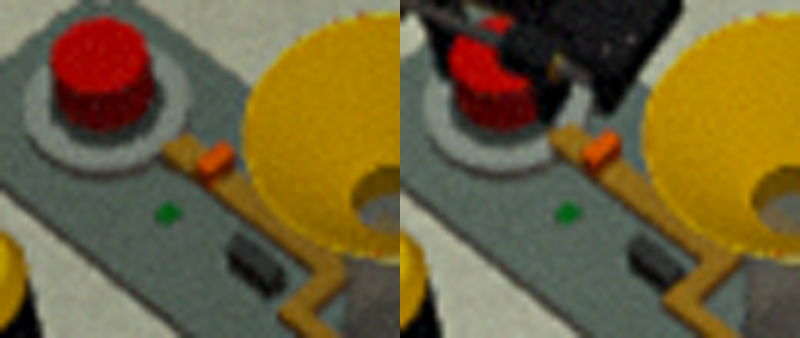

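```bash
python3 -c "
from h import *
k=np.array([.5446,-.2561])
for n,f,t in(('wrist1',(382.8,122.5),(351,145)),('wrist2',(213,107),(271,166)),('wrist3',(170,213),(255,226))):
    c=load(n)
    for z,p in((.03,f),(.02,t)): print(n,np.linalg.norm(atz(c,*p,z)[:2]-k).round(4))
"
```

```text
wrist1 0.0813
wrist1 0.0434
wrist2 0.0829
wrist2 0.0445
wrist3 0.0765
wrist3 0.0345
```

The bar tip has moved from 44 mm to 34.5 mm from the knob axis, so the roller is in the notch and the knob is blocked. I'll ease back 3°, release and lift.

Request:
send_rows(moves=[0,0,3,0,0,0,-1,0,0,0,0,0,0,1,0,0,0,0,0,0,1,0,0,0,0,0,0,1,0,0,0,0,0,0,1,0,0,0,0,0,0,1,0,0,0,0,0,2,1,0,0,0,0,0,4,1,0,0,0,0,0,5,1,0,0,0,0,0,5,1,0,0,0,0,0,5,1,0,0,0,0,0,0,1])

```text
time_s: 7.05
position: [0.5492, -0.2586, 0.2554]
tcp_rot: [[0.904, 0.427, 0.012], [0.427, -0.904, -0.008], [0.008, 0.013, -1.0]]
force: [0.7, -1.1, 0.5]
opening: 1.002
```

```bash
python3 -c "
from h import *
st(); snap('wrist','wrist4')"
```

```text
t 7.05 p [ 0.5492 -0.2586  0.2554] yaw 25.3 F [ 0.7 -1.1  0.5] M [-0.02  0.02 -0.01] op 1.002 q [-35.8  26.5  83.3   0.   69.4  28.9]
```

View pics/wrist4.png

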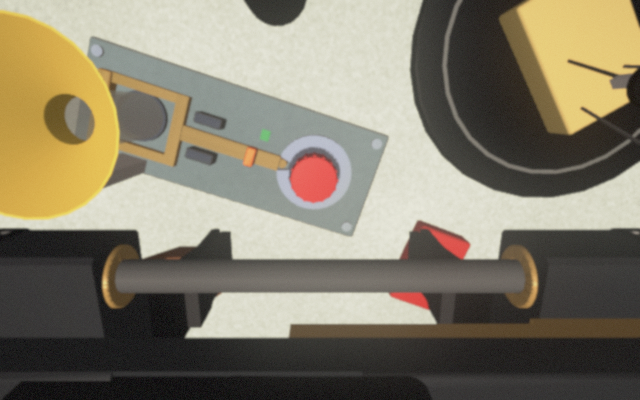

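The roller sits in the notch at (285,164) and the frame is drawn against the tube. Now over to the scoop.

Request:
send_rows(moves=[0,0,3,0,2,0,1,0,0,6,0,4,0,1,0,0,6,0,4,0,1,0,0,6,0,4,0,1,0,0,6,0,4,0,1,0,0,6,0,4,0,1,0,0,6,0,4,0,1,0,0,6,0,4,0,1,0,0,6,-0.4,4,0,1,0,0,6,0,4,0,1,0,0,6,0,4,0,1,0,0,6,0,4,0,1,0,0,6,0,4,0,1,0,0,6,0,4,0,1,0,0,1.7,0,1.5,0,1,0,0,0,0,0,0,1,0,0,0,0,0,0,1])

```text
time_s: 8.8
position: [0.5401, 0.2975, 0.2459]
tcp_rot: [[-0.309, 0.951, -0.004], [0.951, 0.309, -0.002], [-0.001, -0.004, -1.0]]
force: [0.0, 0.3, 0.2]
opening: 0.999
```

```bash
python3 -c "
from h import *
st(); c=snap('wrist','wrist5'); a=np.radians(-72.2); x=np.array([np.cos(a),np.sin(a)]);y=np.array([-x[1],x[0]]);g=np.array([.545,.2977])
for l in((-.03,0,.109),(.03,0,.109),(-.06,.038,.034),(-.06,-.038,.034),(.075,.022,.034)): print(l,proj(c,[*(g+l[0]*x+l[1]*y),l[2]]).round(1))"
```

```text
t 8.8 p [0.5401 0.2975 0.2459] yaw 108.0 F [0.  0.3 0.2] M [ 0.01 -0.1   0.05] op 0.999 q [18.5 28.3 81.7 -0.1 70.3  0.5]
(-0.03, 0, 0.109) [[324.3 153. ]]
(0.03, 0, 0.109) [[323.8 220.1]]
(-0.06, 0.038, 0.034) [[360.8 114.4]]
(-0.06, -0.038, 0.034) [[287.2 114. ]]
(0.075, 0.022, 0.034) [[342.5 236.9]]
```

View pics/wrist5.png

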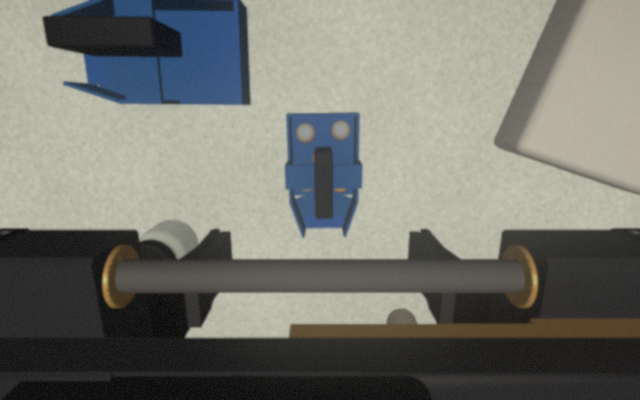

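The wrist view shows the small scoop with its fin from (324,147) to (324,218), matching the prediction within about 4 px, and two balls in the rear. Descending to grasp.

Request:
send_rows(moves=[0,0,0,0.47,0.1,-2,1,0,0,0,0,0,-3,1,0,0,0,0,0,-3,1,0,0,0,0,0,-3,1,0,0,0,0,0,-2.5,1,0,0,0,0,0,-2,1,0,0,0,0,0,-1.8,1,0,0,0,0,0,0,1,0,0,0,0,0,0,1])

```text
time_s: 9.75
position: [0.5465, 0.2979, 0.0747]
tcp_rot: [[-0.307, 0.952, -0.001], [0.952, 0.307, -0.0], [-0.0, -0.001, -1.0]]
force: [0.3, -0.6, -0.1]
opening: 1.001
```

```bash
python3 -c "
from h import *
st(); c=snap('scene','scene6'); crop('scene6','s6c',340,220,450,340,5)"
```

```text
t 9.75 p [0.5465 0.2979 0.0747] yaw 107.9 F [ 0.3 -0.6 -0.1] M [ 0.   -0.12 -0.02] op 1.001 q [18.3 40.9 88.9 -0.  50.2  0.5]
```

View pics/s6c.png

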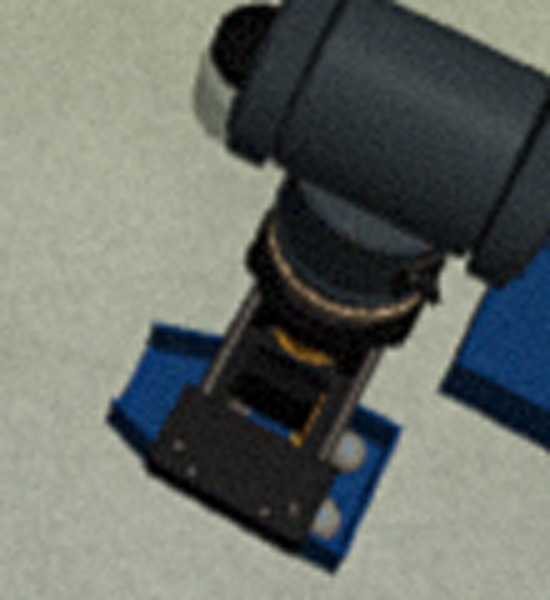

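Close, then lift a little and check the force.

Request:
send_rows(moves=[0,0,0,0,0,0,-1,0,0,0,0,0,0,-1,0,0,0,0,0,0,-1,0,0,0,0,0,0,-1,0,0,0,0,0,0,-1,0,0,0,0,0,0,-1,0,0,0,0,0,0,-1,0,0,0,0,0,0,-1,0,0,0,0,0,0,-1,0,0,0,0,0,0.5,-1,0,0,0,0,0,1,-1,0,0,0,0,0,1.5,-1,0,0,0,0,0,0.5,-1,0,0,0,0,0,0,-1,0,0,0,0,0,0,-1])

```text
time_s: 11.3
position: [0.5462, 0.2993, 0.1098]
tcp_rot: [[-0.309, 0.951, 0.0], [0.951, 0.309, 0.0], [-0.0, 0.0, -1.0]]
force: [-0.5, 0.1, -4.1]
opening: 0.181
```

```bash
python3 -c "
from h import *
st(); c=snap('wrist','wrist7'); c=snap('scene','scene7'); crop('scene7','s7c',340,200,450,340,4)"
```

```text
t 11.3 p [0.5462 0.2993 0.1098] yaw 108.0 F [-0.5  0.1 -4.1] M [ 0.02 -0.07  0.02] op 0.181 q [18.5 38.  87.8 -0.  54.1  0.5]
```

View pics/wrist7.png

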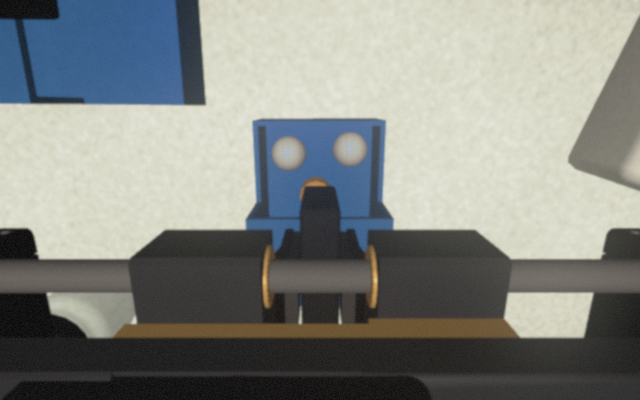

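View pics/s7c.png

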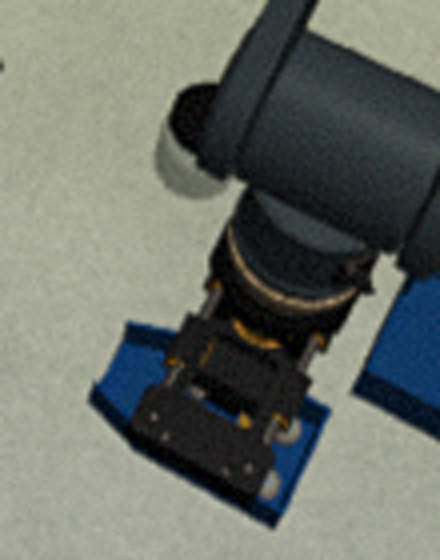

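The scoop is held and level (about 4.1 N, all pieces in). Carrying it gently to the funnel on its +y side.

Request:
send_rows(moves=[0,0,0,0,0,0.5,-1,0,0,0,0,0,1,-1,0,0,0,0,0,1.5,-1,0,0,0,0,0,1.5,-1,0,0,0,-0.07,-0.3,1.5,-1,0,0,0,-0.14,-0.6,1.5,-1,0,0,0,-0.21,-0.9,1.5,-1,0,0,0,-0.28,-1.2,1.5,-1,0,0,0,-0.35,-1.5,1.5,-1,0,0,0,-0.35,-1.5,1.5,-1,0,0,0,-0.35,-1.5,1.5,-1,0,0,0,-0.35,-1.5,1,-1,0,0,0,-0.35,-1.5,0.5,-1,0,0,0,-0.35,-1.5,0,-1,0,0,0,-0.35,-1.5,0,-1,0,0,0,-0.35,-1.5,0,-1,0,0,0,-0.35,-1.5,0,-1,0,0,0,-0.28,-1.2,0,-1,0,0,0,-0.14,-0.6,0,-1,0,0,0,0,0,0,-1])

```text
time_s: 13.4
position: [0.5034, 0.1155, 0.2745]
tcp_rot: [[-0.307, 0.952, -0.0], [0.952, 0.307, 0.0], [0.0, -0.0, -1.0]]
force: [-0.3, 0.3, -2.9]
opening: 0.18
```

```bash
python3 -c "
from h import *
st(); c=snap('wrist','wrist8'); c=snap('scene','scene8'); crop('scene8','s8c',230,130,420,290,4)"
```

```text
t 13.4 p [0.5034 0.1155 0.2745] yaw 107.9 F [-0.3  0.3 -2.9] M [-0.03 -0.17  0.02] op 0.18 q [  0.5  18.3  93.8   0.   68.  -17.4]
```

View pics/s8c.png

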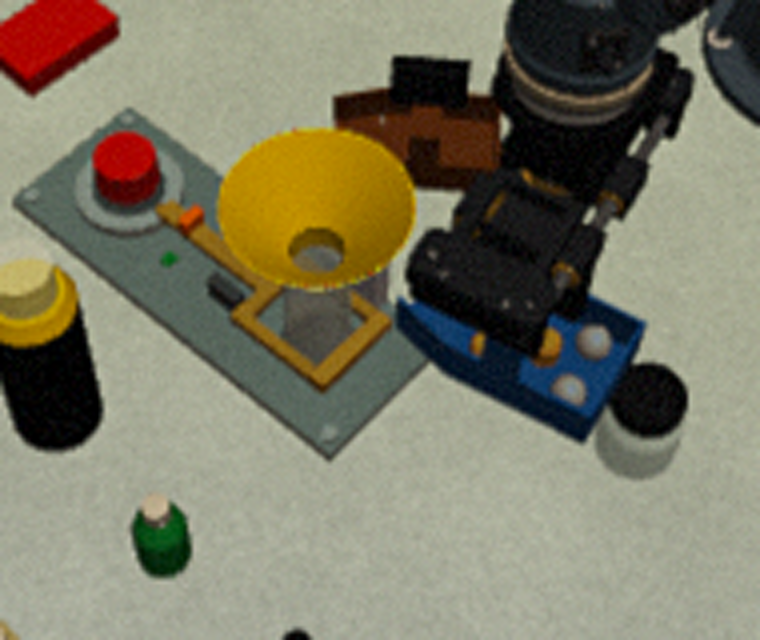

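Request:
send_rows(moves=[0,0,0,-0.1,-0.4,0,-1,0,0,0,-0.18,-0.8,0,-1,0,0,0,-0.25,-1.1,0,-1,0,0,0,-0.27,-1.2,0,-1,0,0,0,-0.27,-1.2,0,-1,0,0,0,-0.27,-1.2,0,-1,0,0,0,-0.18,-0.8,0,-1,0,0,0,-0.1,-0.4,0,-1,0,0,0,0,0,0,-1])

```text
time_s: 14.4
position: [0.4873, 0.0447, 0.2746]
tcp_rot: [[-0.308, 0.952, 0.0], [0.952, 0.308, 0.0], [0.0, 0.0, -1.0]]
force: [0.3, -0.4, -3.1]
opening: 0.179
```

```bash
python3 -c "
from h import *
st(); c=snap('top','top9'); crop('top9','t9c',230,120,390,270,4); c=snap('scene','scene9'); crop('scene9','s9c',230,120,400,270,4)"
```

```text
t 14.4 p [0.4873 0.0447 0.2746] yaw 107.9 F [ 0.3 -0.4 -3.1] M [ 0.01 -0.1  -0.01] op 0.179 q [ -7.9  16.   97.3   0.   66.7 -25.8]
```

View pics/s9c.png

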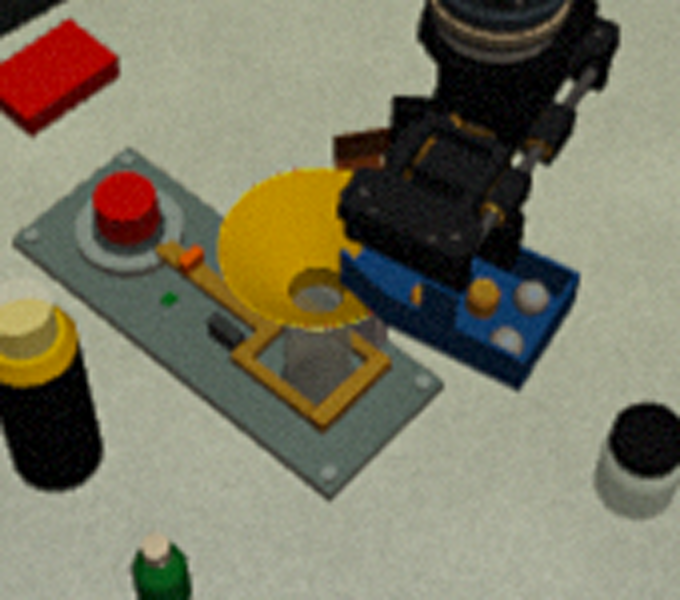

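View pics/t9c.png

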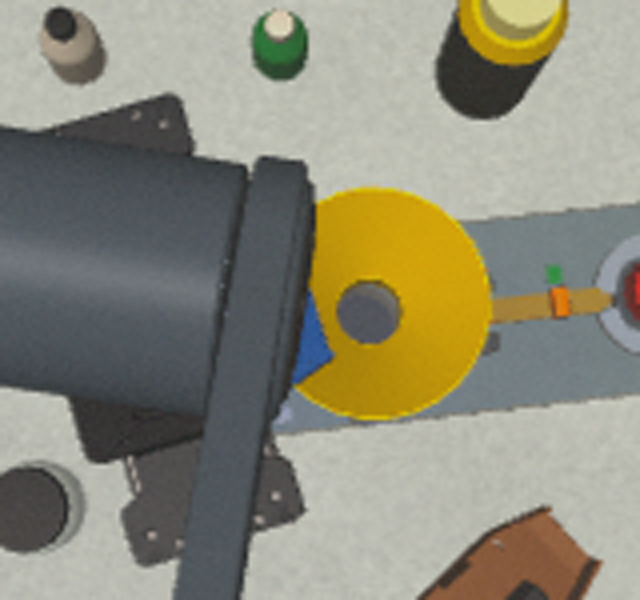

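The spout is over the funnel's near side, with no contact. Tilting slowly about the lip, first to 10°.

Request:
send_rows(moves=[1.9,0.62,0,0.08,-0.25,0.12,-1,1.9,0.62,0,0.08,-0.25,0.12,-1,1.9,0.62,0,0.08,-0.25,0.12,-1,1.9,0.62,0,0.08,-0.25,0.12,-1,1.9,0.62,0,0.08,-0.25,0.12,-1,0,0,0,0,0,0,-1])

```text
time_s: 15.1
position: [0.4923, 0.0321, 0.2805]
tcp_rot: [[-0.303, 0.951, -0.053], [0.937, 0.308, 0.164], [0.173, 0.0, -0.985]]
force: [-0.1, -0.2, -3.4]
opening: 0.18
```

```bash
cat >> h.py <<'E'
def tilt():
    s=st(); R=s['tcp_rot']; xs=-R[:,0]; zs=-R[:,2]
    print('tilt',np.degrees(np.arcsin(-xs[2])).round(1),'roll',np.degrees(np.arcsin(R[2,1])).round(1),'lip',(s['position']+.074*xs-.069*zs).round(4))
def look(k):
    tilt(); snap('scene','scene'+k); crop('scene'+k,'s'+k+'c',230,110,400,260,4)
E
python3 -c "
from h import *
look('10')"
```

```text
t 15.1 p [0.4923 0.0321 0.2805] yaw 107.9 F [-0.1 -0.2 -3.4] M [-0.24 -0.19  0.06] op 0.18 q [-14.6  17.5  94.7   8.7  73.4 -35.5]
tilt 9.9 roll 0.0 lip [ 0.5111 -0.0259  0.1997]
```

View pics/s10c.png

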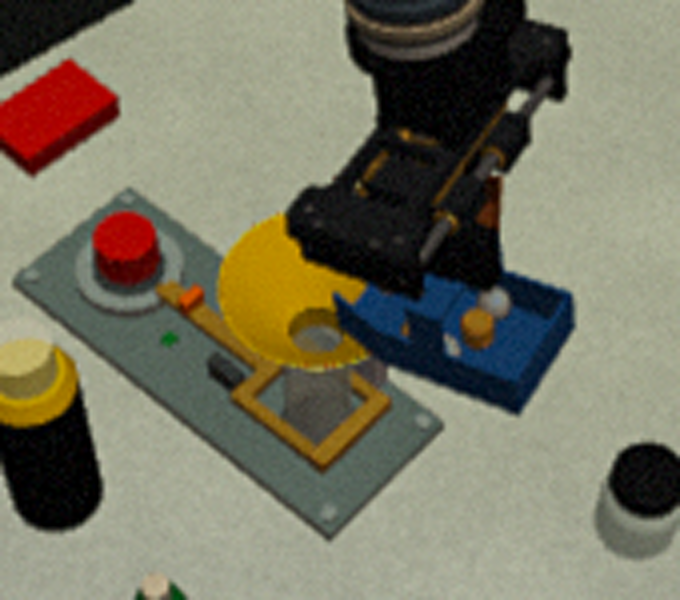

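Request:
send_rows(moves=[1.9,0.62,0,0.09,-0.28,0.05,-1,0,0,0,0,0,0,-1,1.9,0.62,0,0.09,-0.28,0.05,-1,0,0,0,0,0,0,-1,0.95,0.31,0,0.04,-0.14,0.03,-1,0,0,0,0,0,0,-1,0,0,0,0,0,0,-1,0,0,0,0,0,0,-1])

```text
time_s: 15.95
position: [0.4934, 0.0259, 0.2819]
tcp_rot: [[-0.298, 0.951, -0.08], [0.919, 0.309, 0.246], [0.259, -0.0, -0.966]]
force: [0.0, -0.3, -3.0]
opening: 0.179
```

```bash
python3 -c "
from h import *
look('11')"
```

```text
t 15.95 p [0.4934 0.0259 0.2819] yaw 108.0 F [ 0.  -0.3 -3. ] M [-0.28 -0.21  0.01] op 0.179 q [-17.7  18.8  93.5  12.4  76.9 -39.5]
tilt 15.0 roll -0.0 lip [ 0.51   -0.0251  0.1961]
```

View pics/s11c.png

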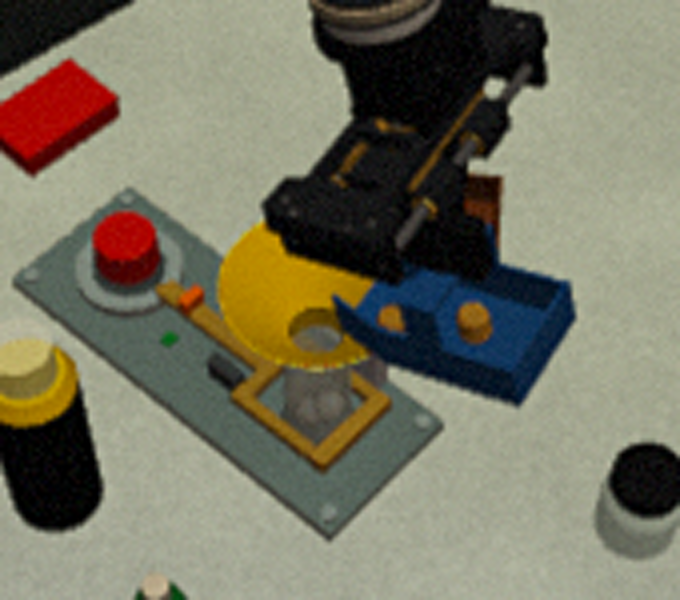

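Steel balls are visible in the tube and both slugs are still in the pan. Tilting on slowly.

Request:
send_rows(moves=[2.38,0.77,0,0.12,-0.37,0.12,-1,0,0,0,0,0,0,-1,2.38,0.77,0,0.12,-0.37,0.12,-1,0,0,0,0,0,0,-1,2.38,0.77,0,0.12,-0.37,0.12,-1,0,0,0,0,0,0,-1,2.38,0.77,0,0.12,-0.37,0.12,-1,0,0,0,0,0,0,-1,0,0,0,0,0,0,-1])

```text
time_s: 16.9
position: [0.4982, 0.0113, 0.2866]
tcp_rot: [[-0.28, 0.951, -0.131], [0.863, 0.309, 0.401], [0.421, -0.001, -0.907]]
force: [-0.4, 0.3, -3.5]
opening: 0.182
```

```bash
python3 -c "
from h import *
look('12')"
```

```text
t 16.9 p [0.4982 0.0113 0.2866] yaw 108.0 F [-0.4  0.3 -3.5] M [-0.46 -0.22 -0.01] op 0.182 q [-23.3  22.   90.6  18.5  84.8 -45.8]
tilt 24.9 roll -0.0 lip [ 0.5099 -0.0249  0.1928]
```

View pics/s12c.png

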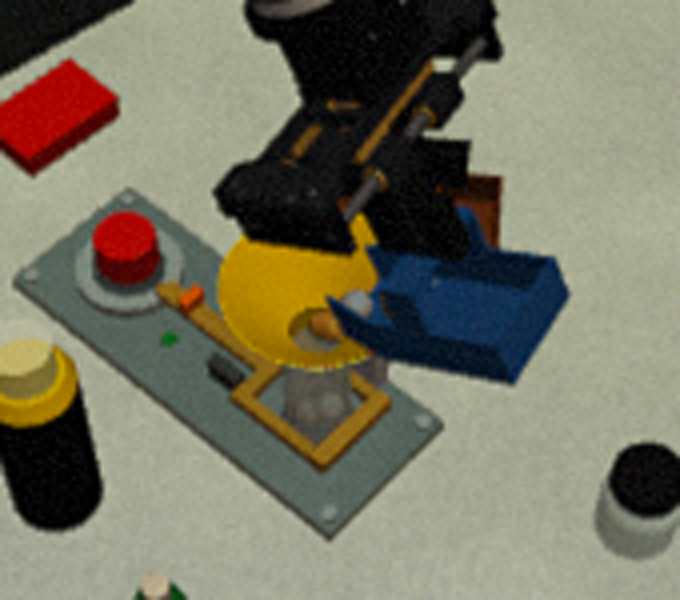

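A slug is at the bore (crop 325,323) and a ball sits beside it (357,303). I'll wait and look again.

Request:
send_rows(moves=[0,0,0,0,0,0,-1,0,0,0,0,0,0,-1,0,0,0,0,0,0,-1,0,0,0,0,0,0,-1,0,0,0,0,0,0,-1])

```text
time_s: 17.45
position: [0.4983, 0.0111, 0.2867]
tcp_rot: [[-0.28, 0.951, -0.131], [0.862, 0.309, 0.402], [0.422, -0.0, -0.906]]
force: [-0.8, -0.7, -2.1]
opening: 0.181
```

```bash
python3 -c "
from h import *
look('13'); crop('scene13','s13d',275,165,385,215,7); snap('top','top13'); crop('top13','t13c',270,140,370,230,6)"
```

```text
t 17.45 p [0.4983 0.0111 0.2867] yaw 108.0 F [-0.8 -0.7 -2.1] M [-0.4  -0.24  0.02] op 0.181 q [-23.4  22.   90.6  18.6  84.8 -45.9]
tilt 25.0 roll -0.0 lip [ 0.51   -0.025   0.1929]
```

View pics/s13d.png

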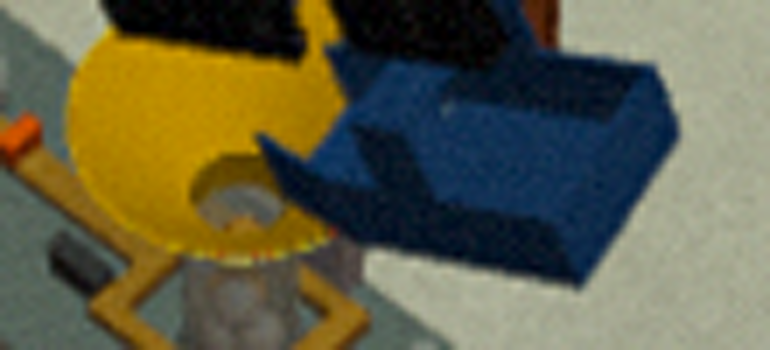

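View pics/t13c.png

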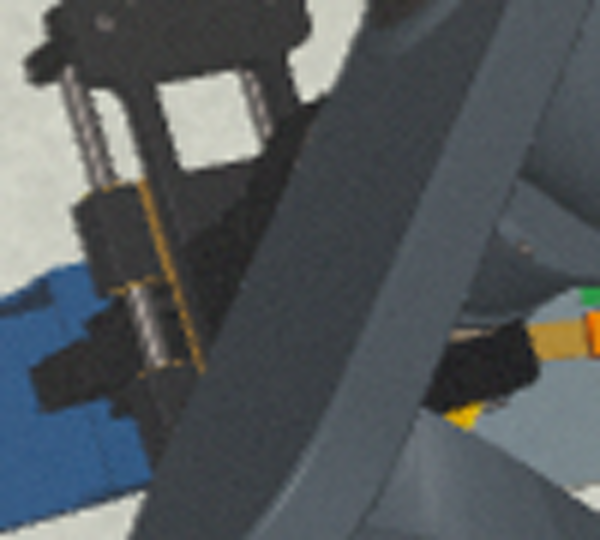

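The pan looks empty from here, and brass shows down the bore. I'll tilt to 50° so anything hidden behind the fin comes out too.

Request:
send_rows(moves=[4.75,1.55,0,0.26,-0.8,0.3,-1,0,0,0,0,0,0,-1,4.75,1.55,0,0.26,-0.8,0.2,-1,0,0,0,0,0,0,-1,4.75,1.55,0,0.26,-0.8,0.15,-1,0,0,0,0,0,0,-1,4.75,1.55,0,0.26,-0.8,0.07,-1,0,0,0,0,0,0,-1,4.75,1.55,0,0.26,-0.8,0,-1,0,0,0,0,0,0,-1,0,0,0,0,0,0,-1,0,0,0,0,0,0,-1])

```text
time_s: 18.75
position: [0.511, -0.0279, 0.2944]
tcp_rot: [[-0.199, 0.951, -0.237], [0.613, 0.31, 0.727], [0.764, -0.001, -0.645]]
force: [-0.9, -0.6, -1.5]
opening: 0.185
```

```bash
python3 -c "
from h import *
look('14'); crop('scene14','s14d',270,150,390,240,6)"
```

```text
t 18.75 p [ 0.511  -0.0279  0.2944] yaw 108.0 F [-0.9 -0.6 -1.5] M [-0.74 -0.32 -0.03] op 0.185 q [-33.3  33.3  82.7  29.6 104.7 -54.5]
tilt 49.8 roll -0.0 lip [ 0.5094 -0.0232  0.1934]
```

View pics/s14d.png

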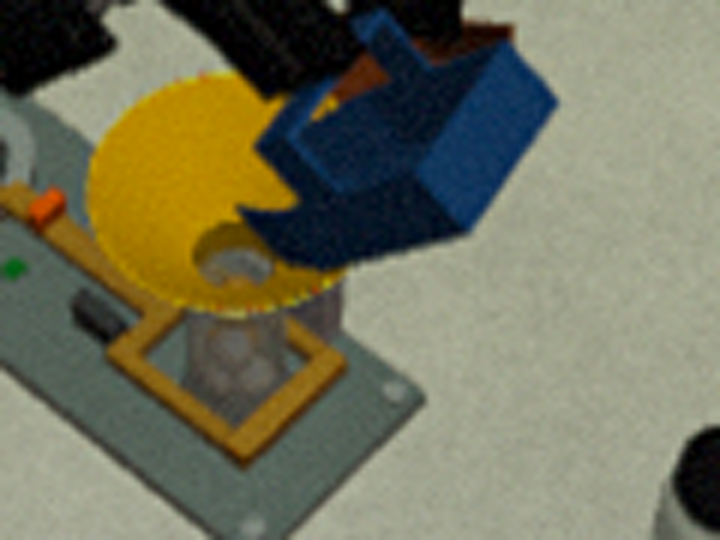

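The pan looks empty. Levelling while backing off and rising.

Request:
send_rows(moves=[-2.4,-0.78,0,-0.12,0.4,0.4,-1,-4.75,-1.55,0,-0.25,0.75,0.4,-1,-4.75,-1.55,0,-0.25,0.75,0.2,-1,-4.75,-1.55,0,-0.25,0.75,0.2,-1,-4.75,-1.55,0,-0.25,0.75,0.2,-1,-4.75,-1.55,0,-0.25,0.75,0,-1,-4.75,-1.55,0,-0.25,0.75,0,-1,-4.75,-1.55,0,-0.25,0.75,0,-1,-4.75,-1.55,0,-0.25,0.75,0,-1,-4.75,-1.55,0,-0.25,0.75,0,-1,-2.2,-0.7,0,-0.12,0.75,0,-1,0,0,0,0,2,0,-1,0,0,0,0.3,3,0,-1,0,0,0,0.5,3,0,-1,0,0,0,0.5,3,0,-1,0,0,0,0.5,2,0,-1,0,0,0,0,0,0,-1])

```text
time_s: 20.5
position: [0.5035, 0.1832, 0.3089]
tcp_rot: [[-0.313, 0.95, 0.001], [0.95, 0.312, 0.005], [0.004, 0.002, -1.0]]
force: [-0.0, -0.4, -1.9]
opening: 0.182
```

```bash
python3 -c "
from h import *
look('15'); snap('top','top15'); crop('scene15','s15d',220,110,440,290,3.5) if 0 else crop('scene15','s15d',230,130,430,290,4); crop('top15','t15c',200,130,430,260,3)"
```

```text
t 20.5 p [0.5035 0.1832 0.3089] yaw 108.2 F [-0.  -0.4 -1.9] M [-0.02 -0.12 -0.04] op 0.182 q [  7.9  17.8  88.6   0.3  73.6 -10.4]
tilt 0.2 roll 0.1 lip [0.5267 0.1132 0.2396]
```

View pics/s15d.png

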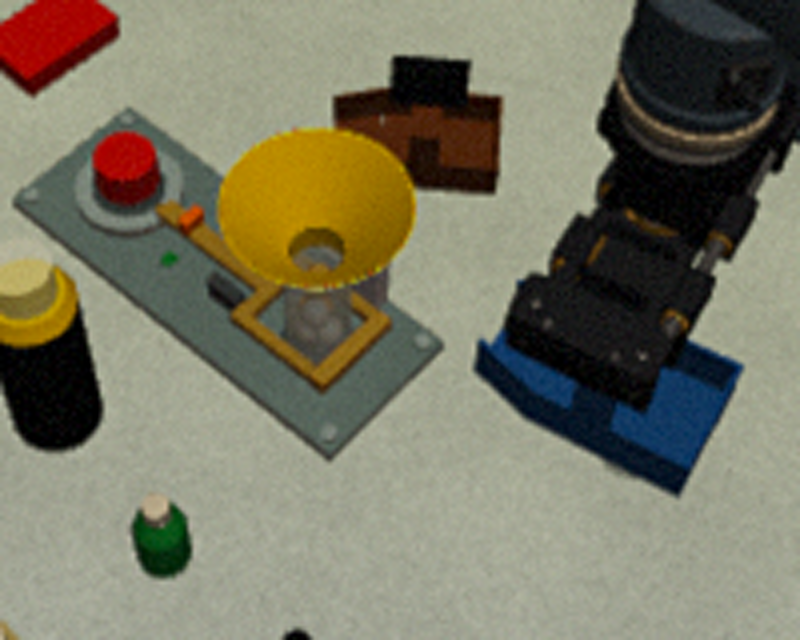

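View pics/t15c.png

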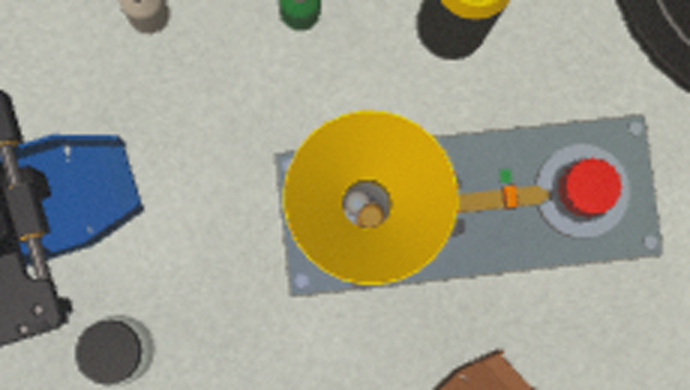

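Nothing is left in the funnel cone. A slug and a ball are visible down the bore, so I'll check how deep the slug lies by combining the two views.

```bash
python3 -c "
from h import *
crop('scene15','s15e',280,175,340,230,10); crop('top15','t15e',305,180,345,215,14)"
```

```text
(no output)
```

View pics/s15e.png

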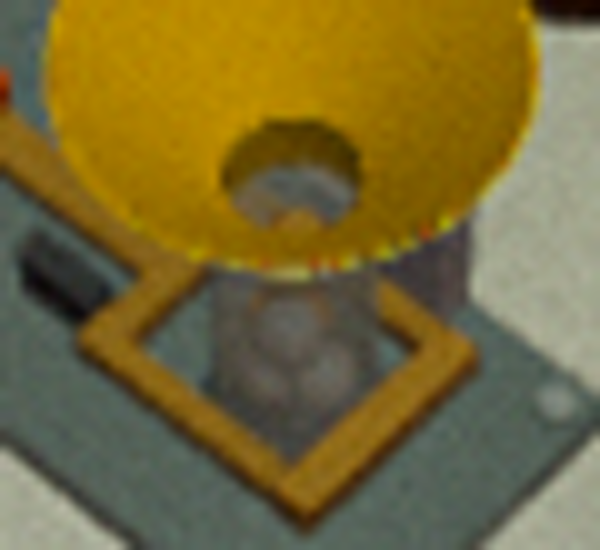

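View pics/t15e.png

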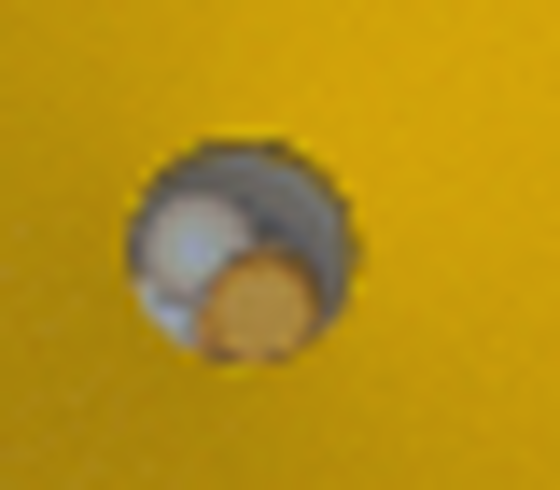

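```bash
python3 -c "
from h import *
T=load('top15');S=load('scene15')
u=(262.5/14-.5+305,302.5/14-.5+180); b=(195/14-.5+305,245/14-.5+180)
for z in(.04,.06,.08,.1,.12,.14):
    q=[(proj(S,atz(T,*p,z))[0]-[280,175]+.5)*10-.5 for p in(u,b)]
    print(z,atz(T,*u,z).round(3),'slug',q[0].round(0),'ball',q[1].round(0))
print((proj(S,[[.5202,-.0576,.016],[.5202,-.0576,.11]])-[280,175])*10)"
```

```text
0.04 [ 0.519 -0.067  0.04 ] slug [279. 338.] ball [279. 387.]
0.06 [ 0.518 -0.066  0.06 ] slug [285. 300.] ball [286. 348.]
0.08 [ 0.516 -0.065  0.08 ] slug [291. 262.] ball [292. 308.]
0.1 [ 0.514 -0.063  0.1  ] slug [298. 222.] ball [299. 268.]
0.12 [ 0.512 -0.062  0.12 ] slug [305. 180.] ball [306. 226.]
0.14 [ 0.511 -0.061  0.14 ] slug [312. 138.] ball [313. 183.]
[[292.34384385 398.54410877]
 [290.5309295  221.78488363]]
```

The top slug's face is at about z≈0.09 m. That is below the stem's start at 0.110 m, so the pile is in the tube, with three balls visible at the bottom. I'll put the scoop back where it stood.

Request:
send_rows(moves=[0,0,0,0.4,1,0,-1,0,0,0,0.6,1.7,0,-1,0,0,0,0.7,2,-1,-1,0,0,0,0.7,2,-2,-1,0,0,0,0.7,2,-2,-1,0,0,0,0.7,1.8,-2.5,-1,0,0,0,0.4,1,-2.5,-1,0,0,0,0,0,-2.5,-1,0,0,0,0,0,-2.5,-1,0,0,0,0,0,-2.5,-1,0,0,0,0,0,-2,-1,0,0,0,0,0,-1.5,-1,0,0,0,0,0,0,-1,0,0,0,0,0,0,-1])

```text
time_s: 22.0
position: [0.547, 0.2954, 0.098]
tcp_rot: [[-0.309, 0.951, -0.0], [0.951, 0.309, 0.003], [0.003, 0.001, -1.0]]
force: [0.0, 0.3, -2.5]
opening: 0.185
```

```bash
python3 -c "
from h import *
tilt()"
```

```text
t 22.0 p [0.547  0.2954 0.098 ] yaw 108.0 F [ 0.   0.3 -2.5] M [-0.   -0.11  0.06] op 0.185 q [18.  38.9 88.5  0.2 52.6 -0.1]
tilt 0.2 roll 0.0 lip [0.5698 0.2253 0.0288]
```

Request:
send_rows(moves=[0,0,0,0,0,-0.8,-1,0,0,0,0,0,-0.7,-1,0,0,0,0,0,-0.4,-1,0,0,0,0,0,-0.2,-1,0,0,0,0,0,-0.1,-1,0,0,0,0,0,0,-1,0,0,0,0,0,0,-1])

```text
time_s: 22.7
position: [0.5461, 0.2949, 0.077]
tcp_rot: [[-0.309, 0.951, -0.001], [0.951, 0.309, 0.003], [0.003, -0.0, -1.0]]
force: [-2.5, -2.1, 5.9]
opening: 0.18
```

```bash
python3 -c "
from h import *
tilt()"
```

```text
t 22.7 p [0.5461 0.2949 0.077 ] yaw 108.0 F [-2.5 -2.1  5.9] M [-0.18  0.33 -0.02] op 0.18 q [18.  40.6 89.2  0.2 50.2 -0.2]
tilt 0.2 roll -0.0 lip [0.5688 0.2247 0.0078]
```

It's on the table with about 6 N of contact. Release and rise straight up.

Request:
send_rows(moves=[0,0,0,0,0,0,0.2,0,0,0,0,0,0,1,0,0,0,0,0,0,1,0,0,0,0,0,0,1,0,0,0,0,0,0,1,0,0,0,0,0,0,1,0,0,0,0,0,0,1,0,0,0,0,0,1,1,0,0,0,0,0,3,1,0,0,0,0,0,4,1,0,0,0,0,0,4,1,0,0,0,-2,-1,4,1,0,0,0,-3,-1,2,1,0,0,0,-3,0,0,1,0,0,0,0,0,0,1,0,0,0,0,0,0,1])

```text
time_s: 24.3
position: [0.4663, 0.2752, 0.2569]
tcp_rot: [[-0.309, 0.951, 0.001], [0.951, 0.309, 0.003], [0.003, 0.002, -1.0]]
force: [-0.4, -0.4, -0.6]
opening: 1.003
```

```bash
python3 -c "
from h import *
st(); snap('scene','scene20'); snap('top','top20'); snap('wrist','wrist20')
import cv2
crop('scene20','sa',345,260,440,345,7)
crop('scene20','sb',265,165,345,225,9)
crop('top20','tb',280,150,430,240,5)"
```

```text
t 24.3 p [0.4663 0.2752 0.2569] yaw 108.0 F [-0.4 -0.4 -0.6] M [-0.   -0.12  0.05] op 1.003 q [18.6 21.4 91.9  0.2 66.6  0.5]
```

View pics/scene20.png

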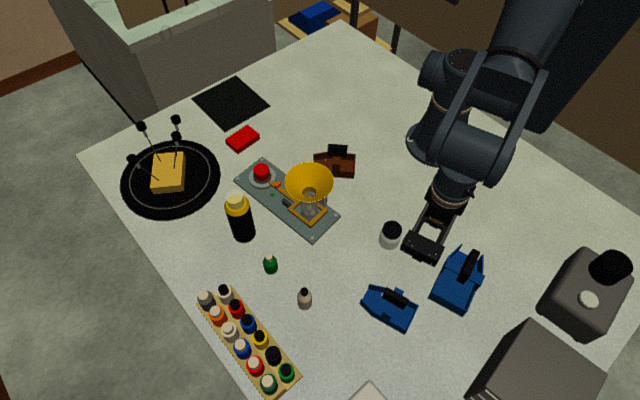

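View pics/sa.png

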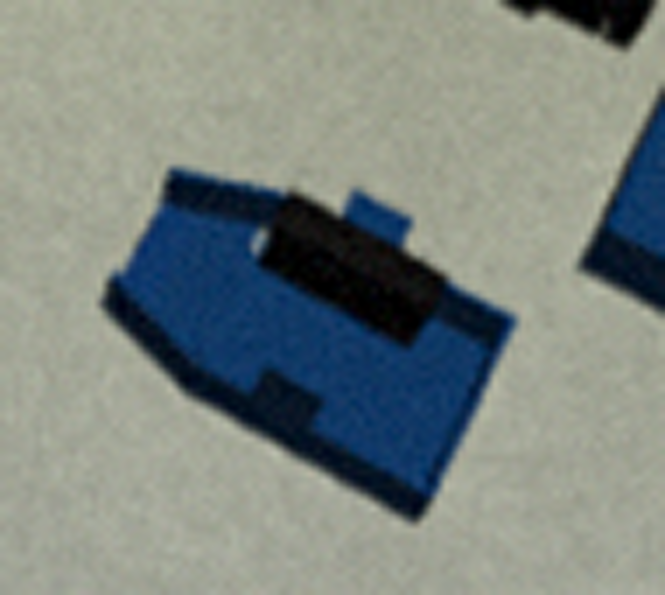

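View pics/top20.png

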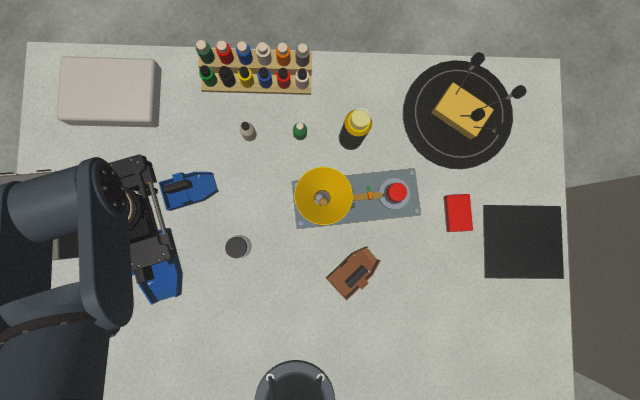

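View pics/wrist20.png

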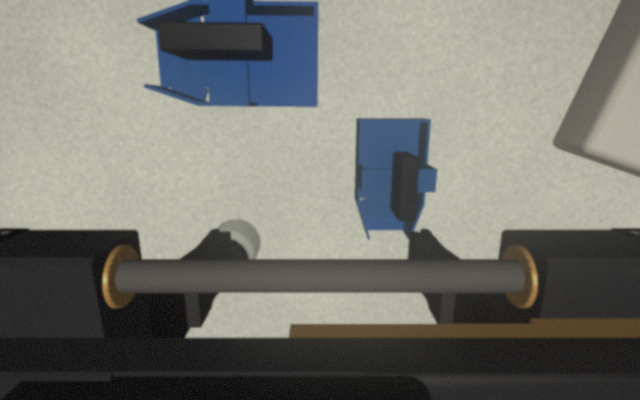

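View pics/sb.png

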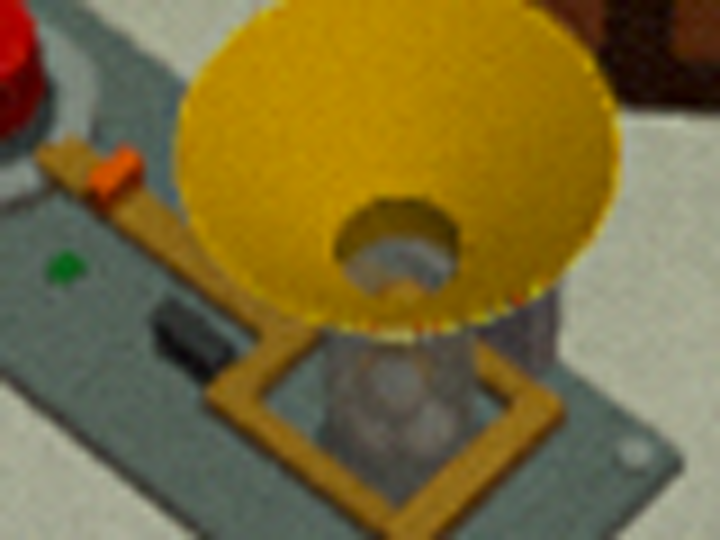

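The scoop is upright and empty, and the bystanders and table are unchanged. I have plenty of time, so I'll take one look straight down the funnel to count the pieces.

Request:
send_rows(moves=[0,0,0,0,0,3,1,0,0,0,0.5,-3,3,1,0,0,0,0.7,-4,0.3,1,0,0,0,0.7,-4,0,1,0,0,0,0.8,-4,0,1,0,0,0,0.8,-4,0,1,0,0,0,0.8,-4,0,1,0,0,0,0.8,-4,0,1,0,0,0,0.8,-4,0,1,0,0,0,0.8,-4,0,1,0,0,0,0.7,-3,0,1,0,0,0,0,-1.5,0,1,0,0,0,0,0,0,1,0,0,0,0,0,0,1])

```text
time_s: 25.85
position: [0.5401, -0.1191, 0.3184]
tcp_rot: [[-0.309, 0.951, -0.002], [0.951, 0.309, 0.005], [0.005, -0.001, -1.0]]
force: [-0.2, -0.5, 0.7]
opening: 0.999
```

```bash
python3 -c "
from h import *
st(); c=snap('wrist','wrist21'); print(proj(c,[[.5202,-.0576,.13],[.5202,-.0576,.016]]))
u,v=proj(c,[.5202,-.0576,.1])[0].astype(int); crop('wrist21','w21c',max(u-70,0),max(v-70,0),u+70,v+70,4)"
```

```text
t 25.85 p [ 0.5401 -0.1191  0.3184] yaw 108.0 F [-0.2 -0.5  0.7] M [ 0.01 -0.07  0.  ] op 0.999 q [-24.1  18.9  85.2   0.2  76.  -42.1]
[[318.4489262  109.72914009]
 [318.8340407  108.80088525]]
```

View pics/w21c.png

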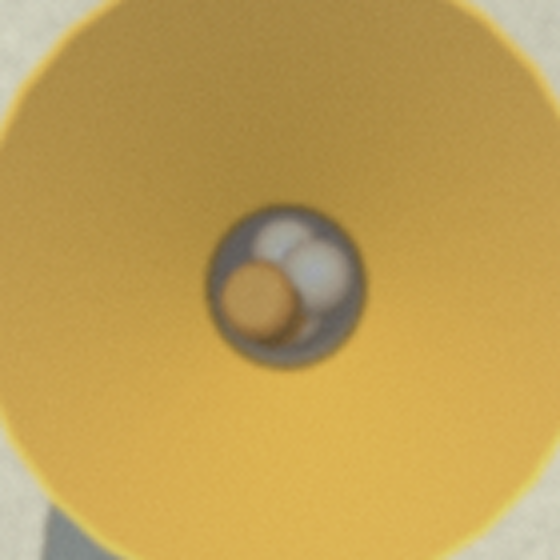

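Looking straight down the bore, I see three balls, the upper slug and the edge of a darker brass slug beneath it. The cone is empty. Handing in.

```bash
python3 -c "
from h import *
print(hand_in())"
```

```text
the job is handed in; nothing more can be done
None
```

The job is done and handed in at about 26 s of the allowed 72 s; the rig gave no verdict.

- **Clamp:** I turned the red knob clockwise about 122°, until the bar dropped and the knob blocked. The bar tip moved from about 44 mm to 34.5 mm from the knob axis. Pictures after release show the roller in the notch.
- **Pouring:** I lifted the small blue scoop by its fin and tilted it in steps about its lip to 50° over the funnel. The last look down the bore shows three balls, one slug and the edge of the second slug. The funnel cone is empty.
- **Depth in the tube:** The top slug's upper face is at roughly 0.09–0.10 m, below the start of the stem at 0.110 m. The lower slug shows only partly, so I'm also relying on the scoop and the visible table having no pieces on them.
- **Scoop:** It stands upright and empty within about 3 mm of where it started.
- **Other things:** The bottles, jar, can and block look unmoved in the last top view. The gripper is open and clear of everything. The highest force I read between moves was about 10 N.

My notch estimate from the picture was about 134°, but the roller fell in by 122°; I put that down to the width of the notch.

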